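# Turn a sample cassette over and scan its label

## Task

The barcode label is on the underside of the cassette: swing the leaf of the turnover jig right over onto its bed so that the label shows, up, through the window. Then take the scanner from its pad and hold it still for a good second, aimed straight down onto the middle of the label from about 8 cm, with the scanner's width along the label's long side so that the scan line crosses every bar. Stand the scanner back upright, wholly on its round pad, leave the leaf closed and do not disturb the timer, jar, beaker and tape.

Things in the scene. Friction and masses are not known exactly. Their poses are not given: they have to be found in the camera images.
- jig: Turnover jig fixed to the bench: aluminium base plate 84 mm (x) by 164 mm (y), 12 mm thick, with a hinge along its x axis in the middle. Origin: on the bench under the middle of the hinge. On its -y side a raised aluminium bed 74 x 68 mm, top at z = 33 mm; on its +y side the open grey leaf.
- hinge (a point): Middle of the hinge axis, 34 mm above the bench; the axis runs along the jig's x.
- leaf (a joint): Swing of the grey frame (leaf) on the hinge, rad: 0 open, flat on the jig's +y side; pi/2 upright; pi folded flat on the bed. 0.18 kg, lightly damped, falls slowly if let go. 74 mm wide (x), reaching 10 to 80 mm from the hinge axis, 17 mm thick: below hinge height when open, above it when closed (top then z = 51 mm). Its face has a 51 x 47 mm window.
- rod (a point): Middle of the leaf's handle: steel rod, 8 mm thick, parallel to the hinge, 60 mm clear between its arms, 114 mm from the hinge axis, 34 mm above the bench when open or closed; 30 mm gap to the leaf's edge. Gripped across from above (closing along the jig's y), it turns between the fingers, so the hand can point down all through the swing. Axes of the leaf: x along the rod, y off the hinge.
- cassette: Flat white plastic sample cassette, 60 mm (x) by 56 mm (y) by 10 mm, 50 g, kept loosely (1 mm play) in the leaf by two clips, centre 45 mm from the hinge axis; it turns over with the leaf. Origin: centre of the face with the label; z points from the label into the cassette, so up at the start and down once turned over.
- label (a point): Centre of the barcode label, a white paper patch with black bars, 26 mm (x) by 42 mm (y, its long side), on the cassette's origin face; axes as the cassette's, so -z points out of the label. After turning over it lies about 46 mm above the bench, 45 mm from the hinge axis on the jig's -y side.
- pad: Round grey charging pad, 100 mm diameter, 6 mm high, fixed to the bench, flat on top. Origin: centre of its underside.
- scanner: Hand scanner, about 0.22 kg, standing on the pad. Origin: centre of the underside of its round foot (68 mm diameter, 12 mm high); z up its stem (26 mm thick); front is -x. Grey head block on top: x -27 to 23, y +-18, z 98 to 142 mm, flat sides to be gripped across y from above. Black nose before it, 34 mm wide, looking forward and down, 35 degrees from -z towards -x.
- lens: The scanner's reading window at the end of the nose, fixed to the scanner at (-43, 0, 97) mm in the scanner's frame. Origin: its centre; z points out along the reading beam (35 degrees from the scanner's -z towards its -x), y along the scanner's width (the scan line), the same as the scanner's y.
- timer: White bench timer 60 x 64 x 20 mm, bystander. Origin: centre of its underside.
- jar: Lidded round jar of stirring bars, 53 mm diameter, 48 mm high, bystander. Origin: centre of its underside.
- beaker: Clear plastic beaker 68 mm wide, 80 mm high, bystander. Origin: centre of its underside.
- tape: Roll of dark tape lying flat, 53 mm diameter, 19 mm high, bystander. Origin: centre of its underside.
Not all that is in view belongs to the job. There is more than one size of the scanner; the one meant has the size given above. Of the things that look like the cassette, the smaller one is meant.

How it is judged:
By the outcome, as a careful person would: the job done as asked, in the order asked, and still so for the second after the job is handed in, with the robot touching nothing.
It also fails if it takes over 64 s, if anything falls off the work surface, if the arm or the gripper's body presses on something with over 40 N, if the wrist force passes 120 N, or if a joint passes its speed limit or range.

## Robot

A 6-joint arm with a two-finger parallel gripper is mounted at the origin on a cart in front of the work surface, level with it; the furniture and walls round the work are solid. World frame = base frame: x ahead of the robot, y to its left, z up, the work surface at z = 0. Lengths are in m, angles in rad, forces in N, time in s.
With the tool pointing down it reaches from about 0.3 to 0.875 m from the base axis. Payload 6.4 kg.
Tool frame: the origin (TCP) lies on the mounting face of the last link; the fingertips stand 173 mm ahead of it and the grasp point (between the pads) lies 155 mm ahead of it (ctrl.tip_reach is the distance from the TCP to the fingertips, in m); z points along the fingers, y is the line along which they close (so a half turn about z gives the same grasp; the last joint's range is limited). The gripper opens to 85 mm and grips with 20 to 120 N. Pads are 22 mm wide; open, the fingers measure 114 mm over their backs; the gripper's body (76 mm by 85 mm) begins 54 mm behind the grasp point. The pads swing forward as they close: fully open they stand 13 mm farther back than shut.
Start: joints at [1.017, 0.181, 1.607, -0, 1.354, -0.206], TCP at [0.196, 0.541, 0.405] pointing down, gripper open.
Joint ranges: [-2.99, 2.99], [-0.89, 2.07], [0.3, 2.58], [-1.14, 4.28], [0, 2.63], [-3.12, 3.12]. Speed limits (rad/s): [2.57, 2.57, 3.01, 3.14, 3.14, 3.14].

## Interface

Orientations are given as a unit quaternion [w, x, y, z].
In Python, from bench import ctrl gives the robot as it stands.
- The arm moves only by the shell command python3 -m pendant 'ROWS'. ROWS is JSON, a list that holds one entry, the list of rows, each a list of 7 numbers: the opening, from 0 (shut) to 1 (fully open), then the shift along the tool's x, y, z in mm, then the turn, a rotation vector about the tool's x, y, z in rad. A call has 1 to 5 rows; each row is the pose to reach, as a shift and turn from the pose commanded when the call began, along the tool's axes at that moment; what a row does not reach only later rows make up. A row lasts 1/12 s, in which the tool goes at most 41.7 mm and 7.16 degrees, less where a joint would pass 70% of its speed; a pose out of reach is approached as far as the arm can. A call with a gripper value outside its range is refused whole. The fingers move at their own pace and stop on an object; the grip force is fixed at half the most. Time passes only in rows, so rows that repeat a pose let the fingers close. It gives the time, the measured TCP pose, the force, the opening and the grip force at its end, in the units of the state.
- ctrl.get_obs(): the state, without advancing time (a new reading comes with each control period).
- ctrl.camera(name): name is "scene" or "top" or "wrist"; returns the picture (480x640x3 uint8, red, green, blue); there is no depth.
- ctrl.camera_params(name): a dict with "mtx" (3x3 intrinsics, pixels), "world_from_camera" (4x4, takes a point from camera to world coordinates); the wrist camera has in their place "tool_from_camera" (4x4, takes a point from camera to tool coordinates, whose origin is the TCP and whose axes are the flange's). Camera axes: x right, y down, z forward; pixel columns grow to the right and rows downward; lengths in m; the calibration is good to about 2 mm. A picture is of the moment at which its call begins: read the wrist's pose just before it. camera_params takes no time and is no camera call.
- ctrl.hand_in(): hands the job in; it is judged then, once.
Trained networks look in the newest picture that a camera, given by its name, has taken for a name from the list of things; names that differ only in an ending like _2 or _b are one class to them, and where a whole thing is asked for, a point or a joint stands for the part that bears it (a point fixed in the world has none). Each returns a list of dicts, best first, with "confidence" (0 to 1); they miss things now and then, are a little off and sometimes report something else, mostly with a low value. They report only what shows in the picture. A call takes as long as a camera call. They do not tell look-alikes from the thing itself.
- ctrl.boxes_of(camera, name): "point" ([column, row] as shares, 0 to 1, of the picture: columns of its width, rows of its height, amid what is visible of it).
The state is a dict: "time_s": time; "q": joint angles; "dq": joint speeds; "joint_efforts": joint torques, N m; "eef_pos": TCP position; "eef_rot": TCP orientation; "wrist_force": force on the tool from outside, world axes, zero at the start; "torque": the same for the moment, N m; "opening": opening from 0.0 (shut) to 1.0 (fully open); "grasp_force": force on a finger pad.
Only numpy, scipy, OpenCV 4.12 (cv2) and the standard library are available. Lean on these libraries where they do the work, as an engineer would, in place of code of your own. Each camera call takes 0.05 s, during which the arm holds its last target. There are 200 camera calls.

## Working session

There is one attempt and no reset: what is moved stays moved. The work goes in short steps, Python scripts to look and compute and a shell command to move; the robot and the scene stay as the last step left them, time stands still between calls to the robot, and variables do not carry over. Pictures are saved under pics/ and viewed, at most 11 in all, crops included, and the job is handed in when it is done.

```bash
mkdir -p pics; ls
python3 - <<'E'
from bench import ctrl
import cv2
for n in ("top","scene"):
    im=ctrl.camera(n); cv2.imwrite(f"pics/{n}0.png",im[:,:,::-1])
    for k in ("jig","hinge","leaf","rod","cassette","label","pad","scanner","lens","timer","jar","beaker","tape"):
        try: print(n,k,[(round(d["point"][0]*640),round(d["point"][1]*480),round(d["confidence"],2)) for d in ctrl.boxes_of(n,k)])
        except Exception as e: print(n,k,e)
    p=ctrl.camera_params(n); print(p["mtx"],p["world_from_camera"])
o=ctrl.get_obs(); print(o["time_s"],o["eef_pos"],o["eef_rot"],o["opening"])
E
```

```text
pics
top jig [(282, 232, 0.74)]
top hinge [(283, 235, 0.66)]
top leaf [(267, 231, 0.69)]
top rod [(249, 234, 0.94)]
top cassette [(193, 228, 0.84), (259, 234, 0.79), (248, 234, 0.73)]
top label []
top pad [(430, 246, 0.77)]
top scanner [(445, 233, 0.71), (444, 281, 0.63), (321, 280, 0.63)]
top lens [(431, 243, 0.53)]
top timer [(261, 287, 0.69)]
top jar [(321, 276, 0.74), (246, 238, 0.45)]
top beaker [(235, 184, 0.73)]
top tape [(297, 301, 0.63), (324, 278, 0.59)]
[[581.46673413   0.         321.91782839]
 [  0.         581.46673413 234.66691037]
 [  0.           0.           1.        ]] [[-2.12668602e-02 -9.90254593e-01  1.37635615e-01  2.88427332e-01]
 [-9.99773461e-01  2.09452917e-02 -3.78442106e-03  2.07785820e-01]
 [ 8.64722236e-04 -1.37684917e-01 -9.90475702e-01  1.62381988e+00]
 [ 0.00000000e+00  0.00000000e+00  0.00000000e+00  1.00000000e+00]]
scene jig [(319, 233, 0.79), (265, 282, 0.54)]
scene hinge [(320, 234, 0.69)]
scene leaf [(297, 211, 0.94)]
scene rod [(300, 213, 0.67)]
scene cassette [(283, 184, 0.95), (308, 219, 0.68)]
scene label [(285, 182, 0.86), (308, 218, 0.56)]
scene pad [(414, 388, 0.71), (415, 362, 0.18)]
scene scanner [(365, 398, 0.97), (420, 363, 0.6), (308, 219, 0.24)]
scene lens []
scene timer [(260, 248, 0.72)]
scene jar [(407, 388, 0.6)]
scene beaker [(342, 187, 0.55)]
scene tape [(265, 283, 0.76)]
[[464.6070144    0.         324.17079702]
 [  0.         464.6070144  243.89137826]
 [  0.           0.           1.        ]] [[ 0.8689454  -0.36728733  0.3317136   0.11044504]
 [-0.49483612 -0.65619982  0.56968326 -0.42551823]
 [ 0.00843295 -0.65916752 -0.75194885  0.94989805]
 [ 0.          0.          0.          1.        ]]
1.4 [0.19597201 0.54058448 0.40468092] [-2.92063664e-05  1.73056402e-01  9.84911915e-01 -2.14458337e-05] 1.0025672005483142
```

Run:
```python
import cv2
a=cv2.imread("pics/top0.png")[150:350,160:480]; cv2.imwrite("pics/topc.png",cv2.resize(a,(800,500),interpolation=cv2.INTER_CUBIC))
a=cv2.imread("pics/scene0.png")[130:460,220:540]; cv2.imwrite("pics/scenec.png",cv2.resize(a,(582,600),interpolation=cv2.INTER_CUBIC))
```

```text
(no output)
```

View pics/topc.png

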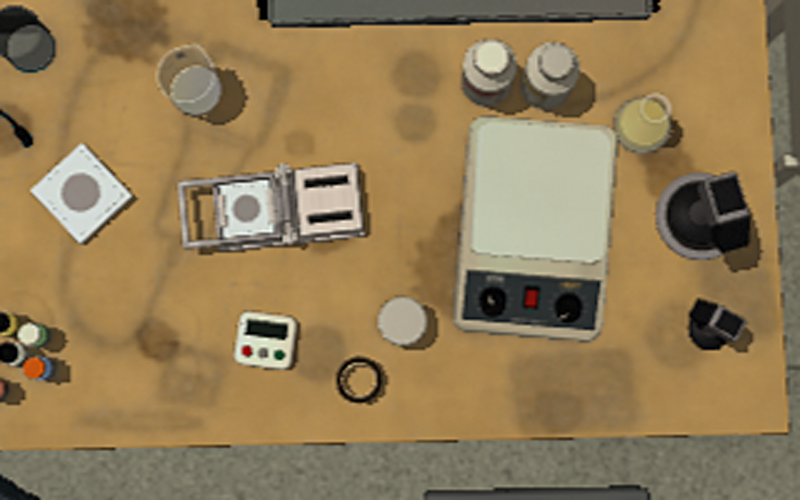

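View pics/scenec.png

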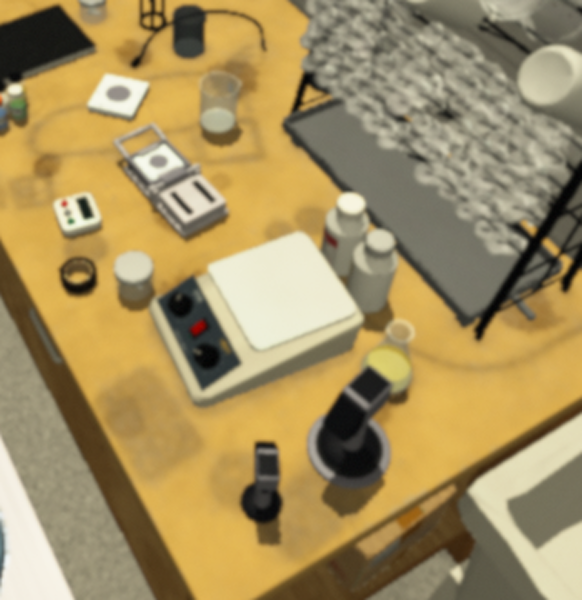

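The top crop shows two scanners. One stands on the grey pad at crop (705,215) = full (442,236), and a smaller one stands on the bare bench at (715,323). There are also two white squares: the larger is loose at (82,193), and the smaller sits in the jig leaf at (246,208). The scanner on the pad and the cassette in the leaf fit the description. I'll check this by size next.

```bash
cat > h.py <<'E'
from bench import ctrl
import numpy as np, cv2
from scipy.spatial.transform import Rotation as R
def q2R(q): return R.from_quat([q[1],q[2],q[3],q[0]])
def camT(name,obs=None):
    p=ctrl.camera_params(name); K=np.array(p["mtx"])
    if name!="wrist": return K,np.array(p["world_from_camera"])
    o=obs or ctrl.get_obs(); T=np.eye(4); T[:3,:3]=q2R(o["eef_rot"]).as_matrix(); T[:3,3]=o["eef_pos"]
    return K,T@np.array(p["tool_from_camera"])
def ray(K,T,uv,z):
    d=T[:3,:3]@np.linalg.inv(K)@np.array([uv[0],uv[1],1.]); return T[:3,3]+d*(z-T[2,3])/d[2]
def proj(K,T,P):
    c=(np.asarray(P)-T[:3,3])@T[:3,:3]; u=c@K.T; return u[...,:2]/u[...,2:]
def down(yaw): # tool y at world angle yaw, z down
    y=np.array([np.cos(yaw),np.sin(yaw),0]); z=np.array([0,0,-1.]); return R.from_matrix(np.c_[np.cross(y,z),y,z])
def go(pos,rot,o=None):  # prints shift mm / rotvec in tool axes
    o=o or ctrl.get_obs(); r0=q2R(o["eef_rot"]); s=r0.inv().apply(np.array(pos)-o["eef_pos"])*1000
    v=(r0.inv()*rot).as_rotvec(); print("shift",s.round(1),"turn",v.round(3),"deg",np.degrees(np.linalg.norm(v)).round(1))
E
python3 - <<'E'
from h import *
K,T=camT("top")
f=lambda x,y,z:ray(K,T,(160+x/2.5,150+y/2.5),z/1000).round(4)
print("rod",f(187,216,38),"hinge",f(288,204,38)); d=f(187,216,38)-f(288,204,38); print(np.linalg.norm(d),np.degrees(np.arctan2(d[1],d[0])))
print("cassette sides L/R leaf",np.linalg.norm(f(220,186,34)-f(222,236,34)), "loose",np.linalg.norm(f(31,192,10)-f(82,145,10)))
print("pad",f(703,216,6),"d",np.linalg.norm(f(659,216,6)-f(748,216,6)))
for p in [(706,178),(740,173),(750,210),(748,245),(716,252)]: print("head",p,f(*p,142))
print("small foot d",np.linalg.norm(f(690,330,0)-f(729,330,0)),f(712,330,0))
print("beaker",f(195,95,0),"timer",f(266,342,20),"jar",f(403,320,48),"tape",f(360,380,19))
print(ctrl.camera_params("wrist"));
E
```

```text
rod [0.509  0.4415 0.038 ] hinge [0.52   0.3302 0.038 ]
0.11184225498441992 95.64432580640113
cassette sides L/R leaf 0.055735895076691855 loose 0.07727315187049134
pad [ 0.5012 -0.1332  0.006 ] d 0.10002204756952338
head (706, 178) [ 0.5229 -0.1096  0.142 ]
head (740, 173) [ 0.5273 -0.145   0.142 ]
head (750, 210) [ 0.4886 -0.1532  0.142 ]
head (748, 245) [ 0.4524 -0.1492  0.142 ]
head (716, 252) [ 0.4458 -0.116   0.142 ]
small foot d 0.04350930934868995 [ 0.3736 -0.1382  0.    ]
beaker [0.6534 0.4379 0.    ] timer [0.3698 0.3574 0.02  ] jar [0.389  0.2062 0.048 ] tape [0.3261 0.2547 0.019 ]
{'mtx': array([[431.97486726,   0.        , 322.93394752],
       [  0.        , 431.97486726, 241.65996604],
       [  0.        ,   0.        ,   1.        ]]), 'tool_from_camera': array([[ 4.40370028e-04, -9.50622144e-01, -3.10350359e-01,
         7.93868403e-02],
       [ 9.99998476e-01,  9.42939218e-04, -1.46933790e-03,
        -4.96239377e-05],
       [ 1.68942667e-03, -3.10349239e-01,  9.50621110e-01,
         3.08094298e-02],
       [ 0.00000000e+00,  0.00000000e+00,  0.00000000e+00,
         1.00000000e+00]])}
```

```bash
python3 -c "
from h import *
go([.511,.41,.38],down(np.radians(95.6)))"
```

```text
shift [-340.7  -15.4   24.7] turn [-0.    -0.    -0.446] deg 25.5
```

```bash
python3 -m pendant '[[[0.28,-41,-2,3,0,0,-0.09],[0.28,-82,-4,6,0,0,-0.18],[0.28,-123,-6,9,0,0,-0.27],[0.28,-164,-8,12,0,0,-0.36],[0.28,-205,-10,15,0,0,-0.446]]]'
python3 -c "
from h import *
go([.511,.41,.38],down(np.radians(95.6)))"
```

```text
time_s: 1.82
eef_pos: [0.3868, 0.4604, 0.3897]
eef_rot: [0.0, -0.052, 0.999, 0.0]
wrist_force: [0.8, 0.6, -0.4]
opening: 0.297
grasp_force: 0.0
shift [-118.4  -62.9    9.8] turn [0.    0.    0.005] deg 0.3
```

```bash
python3 -m pendant '[[[0.28,-36,-19,3,0,0,0],[0.28,-72,-38,6,0,0,0],[0.28,-108,-56,9,0,0,0],[0.28,-118,-63,10,0,0,0],[0.28,-118,-63,10,0,0,0]]]'
python3 - <<'E'
from h import *
o=ctrl.get_obs(); im=ctrl.camera("wrist"); cv2.imwrite("pics/w1.png",im[:,:,::-1]); print(o["eef_pos"],o["eef_rot"])
for k in ("rod","hinge","cassette","leaf"): print(k,[(np.round(np.array(d["point"])*[640,480]),round(d["confidence"],2)) for d in ctrl.boxes_of("wrist",k)])
E
```

```text
time_s: 2.23
eef_pos: [0.5119, 0.4079, 0.3788]
eef_rot: [-0.0, -0.047, 0.999, -0.0]
wrist_force: [-0.8, 0.7, -0.3]
opening: 0.28
grasp_force: 0.0
[0.51189674 0.40792575 0.37882135] [-8.64198818e-05 -4.68371744e-02  9.98902439e-01 -4.34670911e-04]
rod [(array([313., 217.]), 0.92)]
hinge [(array([208., 208.]), 0.83)]
cassette [(array([503., 260.]), 0.98), (array([280., 215.]), 0.74)]
leaf [(array([316., 217.]), 0.58)]
```

View pics/w1.png

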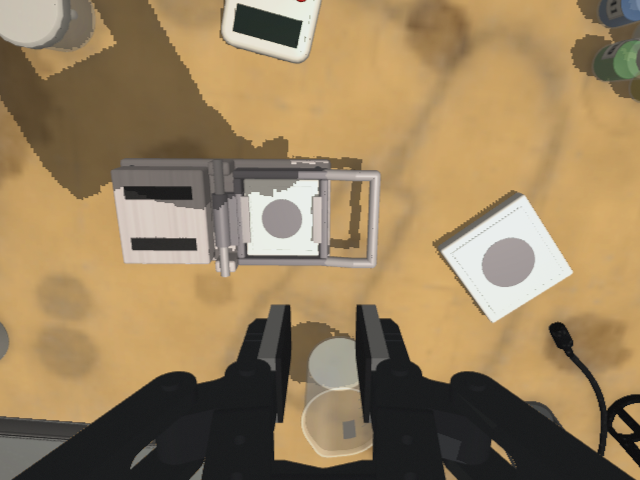

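The wrist view shows the open leaf in the jig. The rod runs from (377,173) to (374,265), the cassette's disc is at (282,218) and the hinge is near (224,216). The larger loose look-alike is at (508,262) and stays out of it.

Run:
```python
from h import *
K,T=camT("wrist"); f=lambda u,v,z:ray(K,T,(u,v),z/1000)
a,b=f(377,175,38),f(374,264,38); print("rod",a,b,(a+b)/2,np.linalg.norm(a-b))
c=f(282,218,33);h=f(224,216,40); m=(a+b)/2
print("cass",c,"hinge",h, "d",np.linalg.norm((m-c)[:2])," 69?",np.linalg.norm((m-h)[:2]))
print("rod dir deg",np.degrees(np.arctan2(*(b-a)[[1,0]])), "cass->rod",np.degrees(np.arctan2(*(m-c)[[1,0]])), "bed",[f(115,170,33),f(124,263,33),f(212,263,33),f(211,170,33)])
```

```text
rod [0.47493312 0.4466244  0.038     ] [0.54319664 0.45386121 0.038     ] [0.50906488 0.4502428  0.038     ] 0.06864604996677776
cass [0.51517771 0.38037961 0.033     ] hinge [0.51604928 0.33815238 0.04      ] d 0.07013011091187879  69? 0.11230781608603593
rod dir deg 6.051480194417623 cass->rod 95.00048071048464 bed [array([0.49131219, 0.25638091, 0.033     ]), array([0.5639525 , 0.25991663, 0.033     ]), array([0.55700021, 0.32846857, 0.033     ]), array([0.48425375, 0.3261943 , 0.033     ])]
```

```bash
python3 -c "
from h import *
go([.5095,.447,.275],down(np.radians(95.6)))"
```

```text
shift [ -5.7  35.4 104.9] turn [ 0.    -0.     0.002] deg 0.1
```

```bash
python3 -m pendant '[[[0.28,-2,12,35,0,0,0],[0.28,-4,24,70,0,0,0],[0.28,-6,36,105,0,0,0],[0.28,-6,36,105,0,0,0],[0.28,-6,36,105,0,0,0]]]'
python3 - <<'E'
from h import *
o=ctrl.get_obs(); im=ctrl.camera("wrist"); print(o["eef_pos"])
K,T=camT("wrist",o)
t=cv2.imread("pics/top0.png")[195:270,215:315]; t=cv2.resize(t,(800,600),interpolation=cv2.INTER_CUBIC)
w=im[:,:,::-1]; c=np.hstack([cv2.resize(w,(480,360)),cv2.resize(t,(320,360))]); cv2.imwrite("pics/w2.png",c)
np.save("w2.npy",im)
E
```

```text
time_s: 2.9
eef_pos: [0.5091, 0.4473, 0.2722]
eef_rot: [-0.003, -0.05, 0.999, -0.001]
wrist_force: [-0.5, 0.9, 0.4]
opening: 0.279
grasp_force: 0.0
[0.50909407 0.44729266 0.27223916]
```

View pics/w2.png

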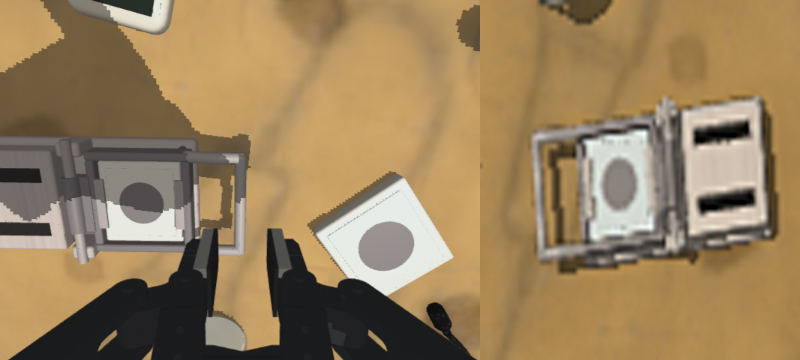

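The wrist half shows the rod at crop column 241, midway between the fingers at 210 and 275, so the hand is already centred on it in y.

Run:
```python
from h import *
K,T=camT("wrist"); f=lambda u,v,z:ray(K,T,(u*4/3,v*4/3),z/1000)
a,b=f(243,156,38),f(239.5,251,38);m=(a+b)/2;c=f(141.5,203,33); print(a,b,m,np.linalg.norm(a-b),"cass",c,np.linalg.norm((m-c)[:2]))
print(np.degrees(np.arctan2(*(m-c)[[1,0]])),np.degrees(np.arctan2(*(b-a)[[1,0]])))
go([.5095,.448,.192],down(np.radians(95.6)))
```

```text
[0.48092317 0.44444125 0.038     ] [0.55101954 0.44904246 0.038     ] [0.51597135 0.44674186 0.038     ] 0.0702472221112589 cass [0.52298793 0.37709398 0.033     ] 0.07000042020103661
95.75277087154781 3.7555788923748565
shift [ 0.8  0.7 83.2] turn [-0.    -0.     0.003] deg 0.1
```

```bash
python3 -m pendant '[[[0.28,-1,0,30,0,0,0],[0.28,-2,0,60,0,0,0],[0.28,-2,0,81,0,0,0],[0.28,-2,0,82,0,0,0],[0.28,-2,0,82,0,0,0]]]'; python3 -m pendant '[[[0,0,0,0,0,0,0],[0,0,0,0,0,0,0],[0,0,0,0,0,0,0],[0,0,0,0,0,0,0],[0,0,0,0,0,0,0]]]'
python3 -c "
from h import *
o=ctrl.get_obs();print(o['torque'],o['grasp_force'])"
```

```text
time_s: 3.37
eef_pos: [0.5137, 0.4469, 0.1946]
eef_rot: [0.001, -0.049, 0.999, 0.0]
wrist_force: [0.0, 0.4, 0.9]
opening: 0.282
grasp_force: 0.0
time_s: 3.78
eef_pos: [0.5149, 0.446, 0.1965]
eef_rot: [0.002, -0.049, 0.999, -0.001]
wrist_force: [-0.9, -8.5, 4.5]
opening: 0.063
grasp_force: 58.7
[-1.41224998  0.10541466 -0.0816968 ] 58.705249428749084
```

```bash
python3 -m pendant '[[[0,0,-1.4,-17.8,0,0,0],[0,0,-5.6,-35.2,0,0,0],[0,0,-12.4,-51.8,0,0,0],[0,0,-21.8,-67,0,0,0],[0,0,-33.4,-80.6,0,0,0]]]'; python3 -m pendant '[[[0,0,-13.6,-11.6,0,0,0],[0,0,-28.8,-21,0,0,0],[0,0,-45.4,-27.8,0,0,0],[0,0,-62.8,-32,0,0,0],[0,0,-80.6,-33.4,0,0,0]]]'
```

```text
time_s: 4.2
eef_pos: [0.5174, 0.414, 0.2775]
eef_rot: [0.003, -0.049, 0.999, 0.002]
wrist_force: [2.9, 0.3, -4.4]
opening: 0.062
grasp_force: 58.3
time_s: 4.62
eef_pos: [0.5249, 0.3345, 0.314]
eef_rot: [0.003, -0.049, 0.999, 0.003]
wrist_force: [-7.6, 1.1, 13.5]
opening: 0.06
grasp_force: 60.5
```

```bash
python3 -m pendant '[[[0,0,-17.8,1.4,0,0,0],[0,0,-35.2,5.6,0,0,0],[0,0,-51.8,12.4,0,0,0],[0,0,-67,21.8,0,0,0],[0,0,-80.6,33.4,0,0,0]]]'; python3 -m pendant '[[[0,0,-11.6,13.6,0,0,0],[0,0,-21,28.8,0,0,0],[0,0,-27.8,45.4,0,0,0],[0,0,-32,62.8,0,0,0],[0,0,-33.4,80.6,0,0,0]]]';  python3 -m pendant '[[[0,0,0,0,0,0,0],[0,0,0,0,0,0,0],[0,0,0,0,0,0,0]]]'
```

```text
time_s: 5.03
eef_pos: [0.5328, 0.2519, 0.2778]
eef_rot: [0.002, -0.049, 0.999, -0.0]
wrist_force: [-6.1, -1.7, 5.9]
opening: 0.056
grasp_force: 63.8
time_s: 5.45
eef_pos: [0.5357, 0.2188, 0.1944]
eef_rot: [0.0, -0.049, 0.999, -0.0]
wrist_force: [-6.3, 0.1, 9.0]
opening: 0.064
grasp_force: 69.1
time_s: 5.7
eef_pos: [0.5359, 0.219, 0.1945]
eef_rot: [0.0, -0.049, 0.999, -0.001]
wrist_force: [-4.2, -7.0, 0.2]
opening: 0.06
grasp_force: 73.6
```

```bash
python3 -m pendant '[[[0.28,0,0,0,0,0,0],[0.28,0,0,0,0,0,0],[0.28,0,0,-10,0,0,0],[0.28,0,0,-45,0,0,0],[0.28,0,0,-85,0,0,0]]]'; python3 -m pendant '[[[0.28,0,20,-30,0,0,0],[0.28,0,40,-60,0,0,0],[0.28,0,60,-90,0,0,0],[0.28,0,60,-90,0,0,0],[0.28,0,60,-90,0,0,0]]]'
python3 - <<'E'
from h import *
o=ctrl.get_obs(); im=ctrl.camera("wrist"); print(o["eef_pos"],o["eef_rot"]); cv2.imwrite("pics/w3.png",im[:,:,::-1])
for k in ("label","rod"): print(k,[(np.round(np.array(d["point"])*[640,480]),round(d["confidence"],2)) for d in ctrl.boxes_of("wrist",k)])
E
```

```text
time_s: 6.12
eef_pos: [0.5347, 0.2199, 0.2778]
eef_rot: [-0.002, -0.049, 0.999, -0.0]
wrist_force: [1.2, 0.7, 0.2]
opening: 0.283
grasp_force: 0.0
time_s: 6.53
eef_pos: [0.5302, 0.2811, 0.3723]
eef_rot: [0.004, -0.05, 0.999, 0.001]
wrist_force: [0.9, 0.3, -0.3]
opening: 0.278
grasp_force: 0.0
[0.53015766 0.28105939 0.37229476] [ 0.00383204 -0.05021914  0.99873037  0.00100419]
label [(array([332., 212.]), 0.6), (array([625., 254.]), 0.58)]
rod [(array([299., 206.]), 0.65)]
```

View pics/w3.png

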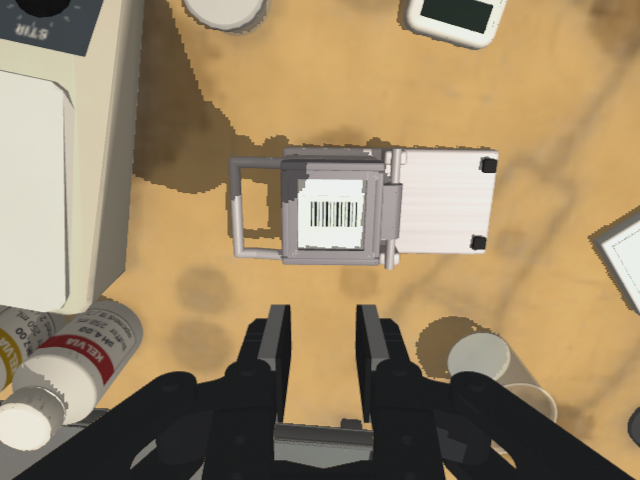

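The leaf is closed flat on the bed. The barcode shows through the window, with its bars centred at (336,214) and its long side along the jig's y.

Run:
```python
from h import *
K,T=camT("wrist"); f=lambda u,v,z:ray(K,T,(u,v),z/1000).round(4)
print("label",f(336.5,214,46), "bars w,h",np.linalg.norm(f(310,214,46)-f(363,214,46)),np.linalg.norm(f(336,201,46)-f(336,227,46)))
a,b=f(235,162,36),f(239,256,36); print("rod",a,b,(a+b)/2,np.degrees(np.arctan2(*(b-a)[[1,0]])))
print("leaf corners",[f(*p,51) for p in ((285,163),(284,263),(379,265),(383,161))])
print("plate end",[f(*p,12) for p in ((498,150),(491,253))])
im=ctrl.camera("top"); cv2.imwrite("pics/top1.png",im[:,:,::-1])
K,T=camT("top"); 
print("label pt",[(np.round(np.array(d["point"])*[640,480],1),round(d["confidence"],2),ray(K,T,np.array(d["point"])*[640,480],.046).round(4)) for d in ctrl.boxes_of("top","label")])
go([.50,-.06,.42],down(np.radians(95.6)))
```

```text
label [0.5231 0.2874 0.046 ] bars w,h 0.03678654645383284 0.018607794065928357
rod [0.4958 0.2142 0.036 ] [0.5646 0.2197 0.036 ] [0.5302  0.21695 0.036  ] 4.570611278419103
leaf corners [array([0.491 , 0.2498, 0.051 ]), array([0.561 , 0.2541, 0.051 ]), array([0.5558, 0.321 , 0.051 ]), array([0.4833, 0.3136, 0.051 ])]
plate end [array([0.4715, 0.4026, 0.012 ]), array([0.5513, 0.4151, 0.012 ])]
label pt [(array([289.4, 231.5]), 0.7, array([0.5183, 0.2907, 0.046 ])), (array([192.2, 224.6]), 0.64, array([0.5431, 0.5573, 0.046 ]))]
shift [  62.5 -334.5  -53.3] turn [-0.    -0.002 -0.   ] deg 0.1
```

```bash
python3 -m pendant '[[[0.9,0,0,-40,0,0,0],[0.9,7,-40,-48,0,0,0],[0.9,14,-80,-48,0,0,0],[0.9,21,-120,-48,0,0,0],[0.9,28,-160,-48,0,0,0]]]'; python3 -m pendant '[[[0.9,7,-40,0,0,0,0],[0.9,14,-80,0,0,0,0],[0.9,21,-120,0,0,0,0],[0.9,28,-160,0,0,0,0],[0.9,35,-200,0,0,0,0]]]';python3 -m pendant '[[[0.9,7,-40,0,0,0,0],[0.9,7,-49,0,0,0,0],[0.9,7,-49,0,0,0,0],[0.9,7,-49,0,0,0,0]]]'
python3 - <<'E'
from h import *
o=ctrl.get_obs(); im=ctrl.camera("wrist"); print(o["eef_pos"],o["eef_rot"]); cv2.imwrite("pics/w4.png",im[:,:,::-1])
for k in ("scanner","pad","lens"): print(k,[(np.round(np.array(d["point"])*[640,480]),round(d["confidence"],2)) for d in ctrl.boxes_of("wrist",k)])
E
```

```text
time_s: 7.2
eef_pos: [0.517, 0.1158, 0.4149]
eef_rot: [-0.001, -0.049, 0.999, -0.0]
wrist_force: [1.2, 0.1, 0.8]
opening: 0.897
grasp_force: 0.0
time_s: 7.62
eef_pos: [0.5015, -0.0871, 0.4148]
eef_rot: [-0.001, -0.049, 0.999, 0.0]
wrist_force: [0.9, 0.7, 0.2]
opening: 0.899
grasp_force: 0.0
time_s: 7.95
eef_pos: [0.4999, -0.1347, 0.4148]
eef_rot: [-0.001, -0.048, 0.999, 0.001]
wrist_force: [0.0, 0.7, -0.2]
opening: 0.899
grasp_force: 0.0
[ 0.4999291  -0.13469435  0.4147772 ] [-7.32630536e-04 -4.79283615e-02  9.98850179e-01  8.09351871e-04]
scanner [(array([326., 221.]), 0.78), (array([345.,  46.]), 0.71)]
pad [(array([347., 171.]), 0.58)]
lens []
```

View pics/w4.png

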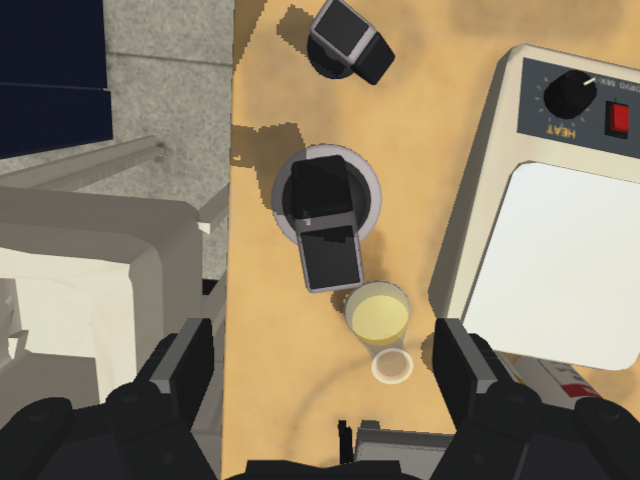

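The scanner on the pad has its grey head top at about (301,230), (356,224), (363,285), (309,292). Its black nose points up the picture, towards the robot, and the pad is centred near (327,197). The smaller look-alike is at (345,40). A yellow flask stands at (378,320), behind the scanner.

Run:
```python
from h import *
im=ctrl.camera("wrist"); o=ctrl.get_obs(); K,T=camT("wrist",o); f=lambda u,v,z:ray(K,T,(u,v),z/1000)
P=[f(*p,148) for p in ((299,233),(356,226),(363,285),(309,292))]; print(np.round(P,4))
print("w",np.linalg.norm(P[0]-P[1]),np.linalg.norm(P[2]-P[3]),"len",np.linalg.norm(P[1]-P[2]),np.linalg.norm(P[0]-P[3]))
c=np.mean(P,0); d=(P[2]+P[3]-P[0]-P[1]); e=P[0]+P[3]-P[1]-P[2]
print("head c",c,"x axis deg",np.degrees(np.arctan2(d[1],d[0])),"from y",np.degrees(np.arctan2(e[1],e[0])))
pc=[f(*p,6) for p in ((272,197),(382,197),(327,144))]; print("pad",np.round(pc,4),(pc[0]+pc[1])/2)
K2,T2=camT("top"); 
cv2.imwrite("pics/c5.png",cv2.resize(im[130:310,240:400,::-1],(533,600),interpolation=cv2.INTER_CUBIC))
```

```text
[[ 0.4942 -0.1476  0.148 ]
 [ 0.4868 -0.1157  0.148 ]
 [ 0.5227 -0.107   0.148 ]
 [ 0.5305 -0.1386  0.148 ]]
w 0.03281223762259608 0.03254529536189252 len 0.03688086650735314 0.03732134517236784
head c [ 0.50853901 -0.12723023  0.148     ] x axis deg 13.831037878238467 from y -76.5211127309254
pad [[ 0.5069 -0.1784  0.006 ]
 [ 0.497  -0.0808  0.006 ]
 [ 0.4559 -0.1344  0.006 ]] [ 0.50199134 -0.12963222  0.006     ]
```

View pics/c5.png

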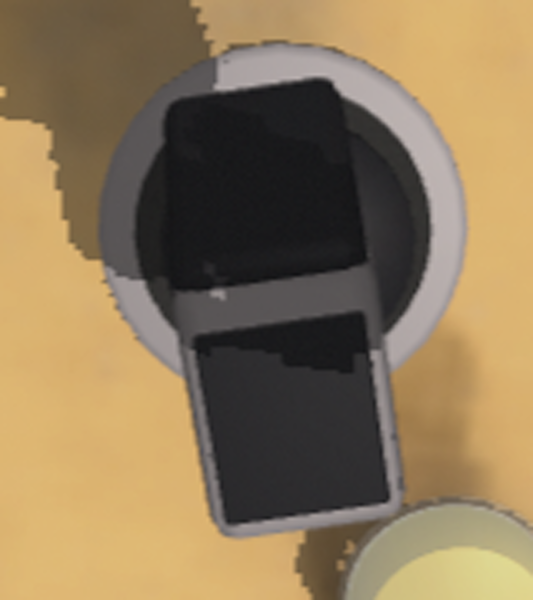

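Run:
```python
from h import *
o=ctrl.get_obs(); K,T=camT("wrist",o); f=lambda x,y,z:ray(K,T,(240+x/3.333,130+y/3.333),z/1000)
P=[f(*p,148) for p in ((175,298),(370,267),(402,506),(215,537))]; print(np.round(P,4))
print("w",np.linalg.norm(P[0]-P[1]),np.linalg.norm(P[2]-P[3]),"len",np.linalg.norm(P[1]-P[2]),np.linalg.norm(P[0]-P[3]))
d=(P[2]+P[3]-P[0]-P[1]); e=P[1]+P[2]-P[0]-P[3]
ax=np.arctan2(d[1],d[0]); print("x deg",np.degrees(ax),"y deg",np.degrees(np.arctan2(e[1],e[0])))
# foot/pad circles by ellipse extents
print("pad c",(f(98,225,6)+f(466,215,6))/2, "front",f(280,42,6))
print("foot c(z18)",(f(136,230,18)+f(430,230,18))/2)
back=(P[2]+P[3])/2; a=np.radians(12); print("origin from back edge", back-.023*np.array([np.cos(a),np.sin(a),0]))
```

```text
[[ 0.4866 -0.152   0.148 ]
 [ 0.4779 -0.1196  0.148 ]
 [ 0.5208 -0.1087  0.148 ]
 [ 0.5301 -0.1413  0.148 ]]
w 0.03350352641175894 0.03397312210454533 len 0.04426963993117189 0.044840960881153656
x deg 14.040140484028305 y deg 105.57936114013073
pad c [ 0.50131757 -0.13189999  0.006     ] front [ 0.45501355 -0.13709667  0.006     ]
foot c(z18) [ 0.50137589 -0.13160444  0.018     ]
origin from back edge [ 0.5029535  -0.12978115  0.148     ]
```

Run:
```python
from h import *
a=np.radians(14.3); ex=np.array([np.cos(a),np.sin(a),0]); O=np.array([.5015,-.1312,0])
g=O-.002*ex; go([g[0],g[1],.30],down(a+np.pi/2)); go([g[0],g[1],.28],down(a+np.pi/2))
K,T=camT("wrist"); print(ray(K,T,(378,320),.05),ray(K,T,(392,365),.1))
```

```text
shift [  0.7   1.2 115.6] turn [ 0.    -0.    -0.149] deg 8.5
shift [  0.7   1.2 135.6] turn [ 0.    -0.    -0.149] deg 8.5
[ 0.59595006 -0.07577428  0.05      ] [ 0.60686963 -0.06948752  0.1       ]
```

```bash
python3 -m pendant '[[[0.7,1,1,10,0,0,-0.07],[0.7,1,1,40,0,0,-0.149],[0.7,1,1,75,0,0,-0.149],[0.7,1,1,90,0,0,-0.149],[0.7,1,1,90,0,0,-0.149]]]'
python3 - <<'E'
from h import *
o=ctrl.get_obs(); im=ctrl.camera("wrist"); cv2.imwrite("pics/w6.png",cv2.resize(im[100:480,100:560,::-1],(726,600)))
a=np.radians(14.3); ex=np.array([np.cos(a),np.sin(a),0]); O=np.array([.5015,-.1312,0])
g=O-.002*ex; go([g[0],g[1],.28],down(a+np.pi/2))
E
```

```text
time_s: 8.62
eef_pos: [0.4977, -0.1315, 0.3216]
eef_rot: [-0.003, -0.124, 0.992, 0.002]
wrist_force: [-1.0, 0.7, -0.1]
opening: 0.7
grasp_force: 0.0
shift [-1.2  0.  44. ] turn [ 0.003 -0.003 -0.001] deg 0.3
```

View pics/w6.png

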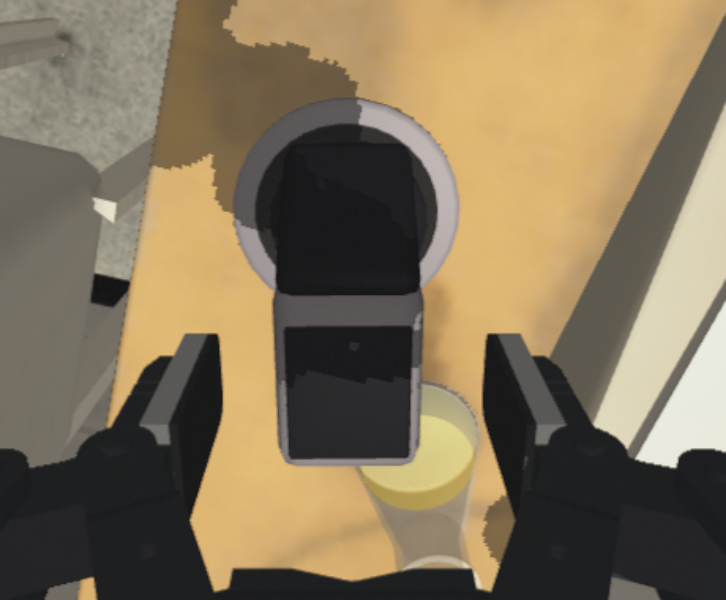

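The head sits midway between the fingers, at crop column 348 against 350 for the finger midpoint, and square to them. The flask at (420,440) is behind and clear. I'll go down and grip.

```bash
python3 -m pendant '[[[0.7,-1,0,25,0,0,0],[0.7,-1,0,43,0,0,0],[0.7,-1,0,43,0,0,0],[0.5,-1,0,43,0,0,0],[0.3,-1,0,43,0,0,0]]]'; python3 -m pendant '[[[0,0,0,0,0,0,0],[0,0,0,0,0,0,0],[0,0,0,0,0,0,0],[0,0,0,0,0,0,0]]]'; python3 -m pendant '[[[0,0,0,-5,0,0,0],[0,0,0,-20,0,0,0],[0,0,0,-40,0,0,0],[0,0,0,-60,0,0,0],[0,0,0,-60,0,0,0]]]'
python3 - <<'E'
from h import *
o=ctrl.get_obs(); im=ctrl.camera("wrist"); cv2.imwrite("pics/w7.png",cv2.resize(im[100:480,100:560,::-1],(484,400))); print(o["eef_pos"],o["torque"],o["wrist_force"])
E
```

```text
time_s: 9.08
eef_pos: [0.501, -0.1332, 0.2848]
eef_rot: [0.001, -0.124, 0.992, -0.001]
wrist_force: [0.5, 0.1, 2.2]
opening: 0.422
grasp_force: 2.6
time_s: 9.42
eef_pos: [0.5009, -0.1333, 0.2848]
eef_rot: [0.002, -0.123, 0.992, -0.001]
wrist_force: [-0.0, 1.8, 6.0]
opening: 0.42
grasp_force: 64.8
time_s: 9.83
eef_pos: [0.5013, -0.1338, 0.3471]
eef_rot: [0.003, -0.123, 0.992, -0.002]
wrist_force: [2.0, 0.1, -2.0]
opening: 0.41
grasp_force: 63.9
[ 0.50132515 -0.13378347  0.34709095] [-0.00338485 -0.15086148  0.01212078] [ 1.97028276  0.14560059 -2.04826092]
```

View pics/w7.png

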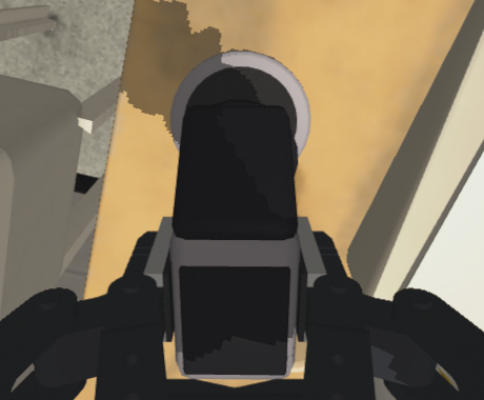

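The scanner is lifted clear, held square by the head. The head's back edge is at crop row 377 and its front edge at row 237.

Run:
```python
from h import *
p=ctrl.camera_params("wrist"); K=np.array(p["mtx"]); T=np.array(p["tool_from_camera"])
for u,v in ((235,377),(235,237),(180,320),(295,320)): print(ray(K,T,(100+u*.95,100+v*.95),.1368).round(4))
u,v=proj(K,T,[[.027,0,.1368],[-.023,0,.1368],[.0,.018,.1368],[0,-.018,.1368]]).T; print((u-100)/.95,(v-100)/.95)
# target for tilt: lens at label+80mm, beam down, scanner x axis along jig +x
a=np.radians(95.4-90); ex=np.array([np.cos(a),np.sin(a),0]); z=np.array([0,0,1.])
L=np.array([.523,.2875,.046+.08])
th=np.radians(35); xs=np.cos(th)*ex+np.sin(th)*z; zs=-np.sin(th)*ex+np.cos(th)*z; ys=np.cross(zs,xs)
Rs=np.c_[xs,ys,zs]; print("beam",Rs@[-np.sin(th),0,-np.cos(th)])
Rt=R.from_matrix(np.c_[-xs,ys,-zs]); lt=np.array([.043,0,.1818]); tcp=L-Rt.apply(lt); print("tcp",tcp)
go(tcp,Rt)
```

```text
[-0.0252 -0.0002  0.1368]
[ 0.0208 -0.0002  0.1368]
[-0.0053 -0.0155  0.1368]
[-0.0052  0.0166  0.1368]
[235.75652121 235.55219878 300.93728931 170.36697034] [215.47720648 370.91284076 304.26453617 304.08951475]
beam [-3.07897133e-17 -2.48494746e-18 -1.00000000e+00]
tcp [0.4542538  0.28100157 0.29958563]
shift [-56.1 413.5  44.2] turn [ 0.044 -0.606  0.149] deg 35.8
```

```bash
cat > tgt.py <<'E'
from h import *
def scan(L=(.523,.2875,.126),ox=-.003,zt=.1818):
    a=np.radians(95.4-90); ex=np.array([np.cos(a),np.sin(a),0]); z=np.array([0,0,1.]); th=np.radians(35)
    xs=np.cos(th)*ex+np.sin(th)*z; zs=-np.sin(th)*ex+np.cos(th)*z; Rt=R.from_matrix(np.c_[-xs,np.cross(zs,xs),-zs])
    return np.array(L)-Rt.apply([.043+ox,0,zt]),Rt
E
python3 -m pendant '[[[0,0,0,-35,0,0,0],[0,0,0,-70,0,0,0],[0,0,0,-100,0,0,0],[0,0,20,-110,0,0,0],[0,-4,45,-110,0,0,0]]]'; python3 -m pendant '[[[0,-5,38,0,0,0,0],[0,-10,76,0,0,0,0],[0,-15,114,0,0,0,0],[0,-20,152,0,0,0,0],[0,-25,190,0,0,0,0]]]'; python3 -m pendant '[[[0,-5,38,0,0,0,0],[0,-10,76,0,0,0,0],[0,-15,114,0,0,0,0],[0,-20,152,0,0,0,0],[0,-23,178,0,0,0,0]]]'
python3 -c "
from tgt import *
go(*scan((.523,.2875,.20))); go(*scan())"
```

```text
time_s: 10.3
eef_pos: [0.4933, -0.0896, 0.4552]
eef_rot: [0.002, -0.122, 0.993, -0.002]
wrist_force: [0.6, 0.2, -2.9]
opening: 0.417
grasp_force: 63.8
time_s: 10.72
eef_pos: [0.4698, 0.1034, 0.4512]
eef_rot: [-0.001, -0.123, 0.992, 0.0]
wrist_force: [1.5, -0.3, -1.9]
opening: 0.412
grasp_force: 63.8
time_s: 11.13
eef_pos: [0.4483, 0.2828, 0.451]
eef_rot: [-0.001, -0.124, 0.992, 0.0]
wrist_force: [-0.0, -0.2, -2.3]
opening: 0.413
grasp_force: 63.8
shift [-3.1 -2.9 79.2] turn [ 0.048 -0.612  0.15 ] deg 36.2
shift [ -3.3  -2.9 153.2] turn [ 0.048 -0.612  0.15 ] deg 36.2
```

```bash
python3 -m pendant '[[[0,0,0,0,0.009,-0.12,0.03],[0,-1,-1,10,0.018,-0.24,0.06],[0,-2,-2,30,0.027,-0.36,0.09],[0,-3,-3,55,0.037,-0.48,0.12],[0,-3,-3,79,0.046,-0.6,0.147]]]'; python3 -m pendant '[[[0,0,0,0,0,-0.008,0],[0,0,0,0,0,-0.008,0]]]'
python3 - <<'E'
from tgt import *
go(*scan((.523,.2875,.20))); go(*scan())
cv2.imwrite("pics/s8.png",ctrl.camera("scene")[:,:,::-1])
E
```

```text
time_s: 11.55
eef_pos: [0.4524, 0.2778, 0.3719]
eef_rot: [0.298, -0.046, 0.953, 0.015]
wrist_force: [1.4, -2.7, -3.2]
opening: 0.415
grasp_force: 63.9
time_s: 11.72
eef_pos: [0.4515, 0.2774, 0.3706]
eef_rot: [0.295, -0.046, 0.954, 0.013]
wrist_force: [0.1, -0.2, -2.1]
opening: 0.416
grasp_force: 63.8
shift [-1.3  3.4 -0.7] turn [-0.002 -0.011  0.004] deg 0.7
shift [40.5  3.6 60.4] turn [-0.002 -0.011  0.004] deg 0.7
```

```bash
python3 -m pendant '[[[0,10,1,15,0,-0.005,0],[0,20,2,30,0,-0.01,0],[0,30,3,45,0,-0.01,0],[0,38,3,57,0,-0.01,0.003],[0,40,3,60,0,-0.01,0.003]]]'; python3 -m pendant '[[[0,0,0,0,0,0,0],[0,0,0,0,0,0,0]]]'
python3 - <<'E'
from tgt import *
go(*scan())
im=ctrl.camera("scene"); K,T=camT("scene"); cv2.imwrite("pics/s9.png",cv2.resize(im[130:290,240:420,::-1],(675,600),interpolation=cv2.INTER_CUBIC))
f=lambda P:((proj(K,T,np.array(P))-[240,130])*3.75).round()
print("label",f([.523,.2875,.046]),"lens",f([.523,.2875,.126]))
a=np.radians(5.4); ex=np.array([np.cos(a),np.sin(a),0]); S=np.array([.523,.2875,.126])+.0909*ex-[0,0,.0548]; print("foot",f(S))
E
```

```text
time_s: 12.18
eef_pos: [0.4549, 0.2807, 0.3009]
eef_rot: [0.302, -0.044, 0.952, 0.014]
wrist_force: [-1.2, -0.6, -1.9]
opening: 0.416
grasp_force: 63.8
time_s: 12.35
eef_pos: [0.4555, 0.2812, 0.3033]
eef_rot: [0.305, -0.044, 0.951, 0.015]
wrist_force: [0.7, -0.1, -2.6]
opening: 0.417
grasp_force: 63.8
shift [ 6.2 -0.1  2.3] turn [ 0.     0.01  -0.002] deg 0.6
label [313. 393.] lens [314. 313.]
foot [418. 316.]
```

View pics/s9.png

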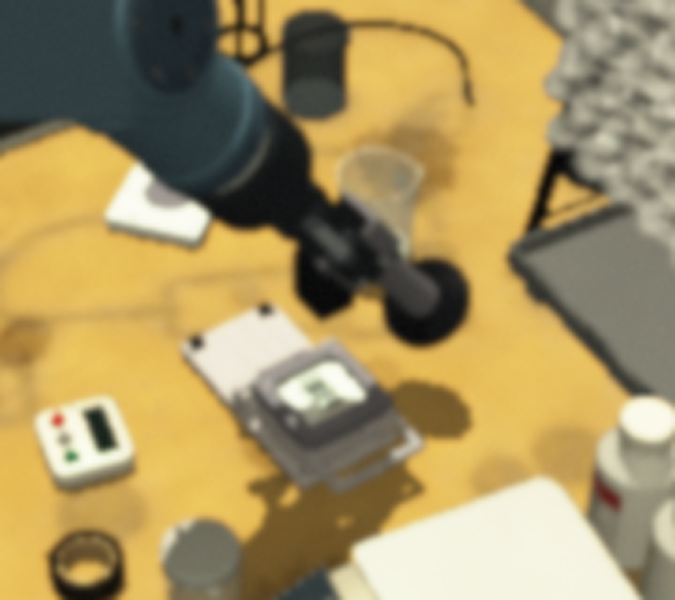

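The nose tip is at crop (322,308), about 80 px straight above the label at (318,390), as predicted. The foot disc is clear of the leaf and the beaker. I'll check the tilt with the foot outline and average the pose readings.

Run:
```python
from tgt import *
P=[];Q=[]
for i in range(6):
    ctrl.camera("wrist"); o=ctrl.get_obs(); P.append(o["eef_pos"]); Q.append(np.array(o["eef_rot"])[[1,2,3,0]])
P=np.array(P); print("std",P.std(0)); r=R.from_quat(Q).mean(); p=P.mean(0); print(p)
q=r.as_quat(); o={"eef_pos":p,"eef_rot":q[[3,0,1,2]]}; go(*scan(),o)
K,T=camT("scene"); f=lambda X:((proj(K,T,np.array(X))-[240,130])*3.75)
t=np.linspace(0,6.28,60)
for ox in (-.003,):
  for dth in (-5,0,5):
    rr=r*R.from_rotvec([0,np.radians(dth),0]); piv=np.array([0,0,.155])
    S=lambda x,y,z: p+r.apply(piv)+rr.apply(np.c_[ox-x,y,.2788-z]-piv)
    C=f(np.vstack([S(.034*np.cos(t),.034*np.sin(t),t*0),S(.034*np.cos(t),.034*np.sin(t),t*0+.012)]))
    l=S(np.array([-.043]),np.array([0.]),np.array([.097])); print(dth,"ext",C.min(0).round(),C.max(0).round(),"lens",f(l).round(),l.round(4))
print("beam",r.apply([np.sin(np.radians(35)),0,np.cos(np.radians(35))]),"y",r.apply([0,1,0]))
```

```text
std [2.93997067e-04 7.55203708e-05 4.68171589e-04]
[0.45487854 0.28111733 0.30293623]
shift [ 5.5 -0.1  2.3] turn [ 0.001  0.01  -0.002] deg 0.6
-5 ext [384. 243.] [477. 341.] lens [[324. 302.]] [[0.5318 0.2886 0.1305]]
0 ext [374. 255.] [468. 351.] lens [[319. 303.]] [[0.5278 0.2882 0.1318]]
5 ext [363. 266.] [459. 361.] lens [[315. 304.]] [[0.5239 0.2879 0.1335]]
beam [ 0.00992121  0.00269908 -0.99994714] y [-0.09282893  0.99568051  0.00176654]
```

```bash
python3 -m pendant '[[[0,3,0,1,0,0.005,0],[0,5,0,2,0,0.01,-0.002],[0,5,0,2,0,0.01,-0.002]]]'; for i in 1; do :; done; python3 -m pendant '[[[0,0,0,0,0,0,0],[0,0,0,0,0,0,0],[0,0,0,0,0,0,0],[0,0,0,0,0,0,0],[0,0,0,0,0,0,0]]]'
python3 - <<'E'
from tgt import *
P=[];Q=[]
for i in range(5):
    ctrl.camera("wrist"); o=ctrl.get_obs(); P.append(o["eef_pos"]); Q.append(np.array(o["eef_rot"])[[1,2,3,0]])
P=np.array(P); r=R.from_quat(Q).mean(); p=P.mean(0)
print("lens",p+r.apply([.040,0,.1818]),"beam",r.apply([np.sin(np.radians(35)),0,np.cos(np.radians(35))]),o["time_s"])
E
```

```text
time_s: 12.95
eef_pos: [0.4509, 0.2805, 0.2963]
eef_rot: [0.299, -0.045, 0.953, 0.014]
wrist_force: [-0.1, -0.2, -2.4]
opening: 0.413
grasp_force: 63.8
time_s: 13.37
eef_pos: [0.4515, 0.2807, 0.2971]
eef_rot: [0.3, -0.045, 0.953, 0.014]
wrist_force: [0.4, 0.4, -2.8]
opening: 0.417
grasp_force: 63.8
lens [0.52238944 0.28745408 0.12510496] beam [-1.63017721e-03  1.50441109e-05 -9.99998671e-01] 13.6167
```

Lens is at (0.522, 0.287, 0.125) with the beam vertical. I'll hold for about two seconds.

```bash
python3 -m pendant '[[[0,0,0,0,0,0,0],[0,0,0,0,0,0,0],[0,0,0,0,0,0,0],[0,0,0,0,0,0,0],[0,0,0,0,0,0,0]]]' >/dev/null; python3 -m pendant '[[[0,0,0,0,0,0,0],[0,0,0,0,0,0,0],[0,0,0,0,0,0,0],[0,0,0,0,0,0,0],[0,0,0,0,0,0,0]]]'>/dev/null; python3 -m pendant '[[[0,0,0,0,0,0,0],[0,0,0,0,0,0,0],[0,0,0,0,0,0,0],[0,0,0,0,0,0,0],[0,0,0,0,0,0,0]]]'>/dev/null; python3 -m pendant '[[[0,0,0,0,0,0,0],[0,0,0,0,0,0,0],[0,0,0,0,0,0,0],[0,0,0,0,0,0,0],[0,0,0,0,0,0,0]]]'
python3 -c "
from tgt import *
go([.448,.283,.451],down(np.radians(104.3)))"
```

```text
time_s: 15.28
eef_pos: [0.4514, 0.2807, 0.2971]
eef_rot: [0.3, -0.045, 0.953, 0.014]
wrist_force: [-0.4, 0.8, -2.4]
opening: 0.413
grasp_force: 63.8
shift [ -85.5    2.7 -128.1] turn [-0.047  0.608 -0.15 ] deg 36.0
```

```bash
python3 -m pendant '[[[0,-17,0,-25,0,0,0],[0,-34,1,-51,0,0,0],[0,-51,2,-77,0,0,0],[0,-68,2,-102,0,0,0],[0,-85,3,-128,0,0,0]]]';python3 -m pendant '[[[0,0,0,0,-0.009,0.12,-0.03],[0,0,0,0,-0.018,0.24,-0.06],[0,0,0,0,-0.027,0.36,-0.09],[0,0,0,0,-0.037,0.48,-0.12],[0,0,0,0,-0.047,0.6,-0.15]]]';python3 -m pendant '[[[0,0,0,0,0,0.008,0],[0,0,0,0,0,0.008,0]]]'
python3 -c "
from tgt import *
go([.501,-.1333,.447],down(np.radians(104.3)))"
```

```text
time_s: 15.7
eef_pos: [0.4473, 0.2832, 0.452]
eef_rot: [0.299, -0.045, 0.953, 0.014]
wrist_force: [1.2, 0.0, -3.3]
opening: 0.414
grasp_force: 63.8
time_s: 16.12
eef_pos: [0.4477, 0.2833, 0.4514]
eef_rot: [0.002, -0.125, 0.992, 0.001]
wrist_force: [0.5, -0.2, -2.8]
opening: 0.415
grasp_force: 63.7
time_s: 16.28
eef_pos: [0.4484, 0.2833, 0.4503]
eef_rot: [0.001, -0.124, 0.992, -0.0]
wrist_force: [0.1, 0.5, -2.9]
opening: 0.414
grasp_force: 63.7
shift [  51.3 -416.7    3.7] turn [-0.001  0.003 -0.002] deg 0.2
```

```bash
python3 -m pendant '[[[0,5,-39,0,0,0,0],[0,10,-78,0,0,0,0],[0,15,-117,0,0,0,0],[0,19,-156,0,0,0,0],[0,24,-195,0,0,0,0]]]';python3 -m pendant '[[[0,5,-39,0,0,0,0],[0,10,-78,0,0,0,0],[0,15,-117,0,0,0,0],[0,19,-156,0,0,0,0],[0,24,-195,0,0,0,0]]]';python3 -m pendant '[[[0,3,-26,0,0,0,0],[0,3,-26,20,0,0,0],[0,3,-26,60,0,0,0],[0,3,-26,100,0,0,0],[0,3,-26,130,0,0,0]]]'
python3 - <<'E'
from tgt import *
P=[];Q=[]
for i in range(5):
    ctrl.camera("wrist"); o=ctrl.get_obs(); P.append(o["eef_pos"]); Q.append(np.array(o["eef_rot"])[[1,2,3,0]])
p=np.mean(P,0); q=R.from_quat(Q).mean().as_quat(); print(p,o["wrist_force"])
go([.501,-.1333,.2848],down(np.radians(104.3)),{"eef_pos":p,"eef_rot":q[[3,0,1,2]]})
E
```

```text
time_s: 16.7
eef_pos: [0.4722, 0.087, 0.451]
eef_rot: [0.003, -0.124, 0.992, -0.001]
wrist_force: [0.5, 1.2, -1.5]
opening: 0.412
grasp_force: 63.8
time_s: 17.12
eef_pos: [0.4972, -0.1082, 0.4512]
eef_rot: [0.002, -0.124, 0.992, -0.002]
wrist_force: [0.9, 0.4, -1.3]
opening: 0.418
grasp_force: 63.8
time_s: 17.53
eef_pos: [0.5, -0.1322, 0.3184]
eef_rot: [0.001, -0.124, 0.992, -0.002]
wrist_force: [-0.4, 1.1, -2.7]
opening: 0.413
grasp_force: 63.7
[ 0.49989378 -0.13185736  0.31841345] [ 0.15989499 -0.2691738  -1.65125352]
shift [-0.8 -1.7 33.6] turn [ 0.    -0.002 -0.   ] deg 0.1
```

```bash
python3 -m pendant '[[[0,-1,-1,10,0,0,0],[0,-1,-1,20,0,0,0],[0,-1,-1,27,0,0,0],[0,-1,-1,31,0,0,0],[0,-1,-1,31,0,0,0]]]'; python3 -m pendant '[[[0,0,0,1,0,0,0],[0,0,0,2,0,0,0],[0,0,0,2,0,0,0]]]'
```

```text
time_s: 18.2
eef_pos: [0.5018, -0.133, 0.2887]
eef_rot: [-0.001, -0.124, 0.992, 0.0]
wrist_force: [0.1, 0.8, -2.5]
opening: 0.41
grasp_force: 63.9
time_s: 18.45
eef_pos: [0.5023, -0.1333, 0.288]
eef_rot: [0.0, -0.124, 0.992, -0.0]
wrist_force: [-1.1, -0.2, -2.1]
opening: 0.416
grasp_force: 63.9
```

```bash
python3 -m pendant '[[[0,0,0,1,0,0,0],[0,0,0,2,0,0,0],[0,0,0,2,0,0,0]]]'; python3 -m pendant '[[[0,0,0,1,0,0,0],[0,0,0,1,0,0,0],[0,0,0,1,0,0,0]]]'
```

```text
time_s: 18.7
eef_pos: [0.5021, -0.1332, 0.2859]
eef_rot: [-0.0, -0.124, 0.992, -0.0]
wrist_force: [-0.4, -1.0, -2.7]
opening: 0.414
grasp_force: 63.9
time_s: 18.95
eef_pos: [0.5022, -0.1332, 0.285]
eef_rot: [0.0, -0.124, 0.992, -0.0]
wrist_force: [-0.5, -0.1, -1.4]
opening: 0.415
grasp_force: 63.9
```

```bash
python3 -m pendant '[[[0,0,0,1,0,0,0],[0,0,0,1,0,0,0],[0,0,0,1,0,0,0]]]'; python3 -m pendant '[[[0,0,0,1,0,0,0],[0,0,0,1,0,0,0],[0,0,0,1,0,0,0]]]'
```

```text
time_s: 19.2
eef_pos: [0.5023, -0.1332, 0.2849]
eef_rot: [0.0, -0.124, 0.992, -0.0]
wrist_force: [-2.4, 1.0, 6.0]
opening: 0.414
grasp_force: 64.8
time_s: 19.45
eef_pos: [0.5025, -0.1332, 0.2849]
eef_rot: [0.0, -0.125, 0.992, -0.0]
wrist_force: [-5.3, 4.0, 14.6]
opening: 0.415
grasp_force: 65.8
```

Contact has been made on the pad. I'll release gently and retreat.

```bash
python3 -m pendant '[[[0.45,0,0,-1.5,0,0,0],[0.55,0,0,-1.5,0,0,0],[0.7,0,0,-1.5,0,0,0],[0.7,0,0,-1.5,0,0,0],[0.7,0,0,-1.5,0,0,0]]]'; python3 -m pendant '[[[0.7,0,0,-30,0,0,0],[0.7,0,0,-65,0,0,0],[0.7,0,0,-100,0,0,0],[0.7,0,0,-135,0,0,0],[0.7,0,0,-135,0,0,0]]]'
python3 - <<'E'
from h import *
o=ctrl.get_obs(); im=ctrl.camera("wrist"); t=ctrl.camera("top")
c=np.hstack([cv2.resize(im[:,:,::-1],(400,300)),cv2.resize(t[195:270,215:315,::-1],(400,300),interpolation=cv2.INTER_CUBIC)])
c=np.vstack([c,np.hstack([cv2.resize(t[150:350,160:480,::-1],(480,300)),np.zeros((300,320,3),np.uint8)])]); cv2.imwrite("pics/f.png",c)
E
```

```text
time_s: 19.87
eef_pos: [0.5022, -0.1332, 0.2842]
eef_rot: [-0.0, -0.124, 0.992, -0.0]
wrist_force: [-0.7, -0.6, -0.1]
opening: 0.704
grasp_force: 0.0
time_s: 20.28
eef_pos: [0.5038, -0.1339, 0.4272]
eef_rot: [0.005, -0.124, 0.992, -0.004]
wrist_force: [0.4, -0.4, 0.2]
opening: 0.701
grasp_force: 0.0
```

View pics/f.png

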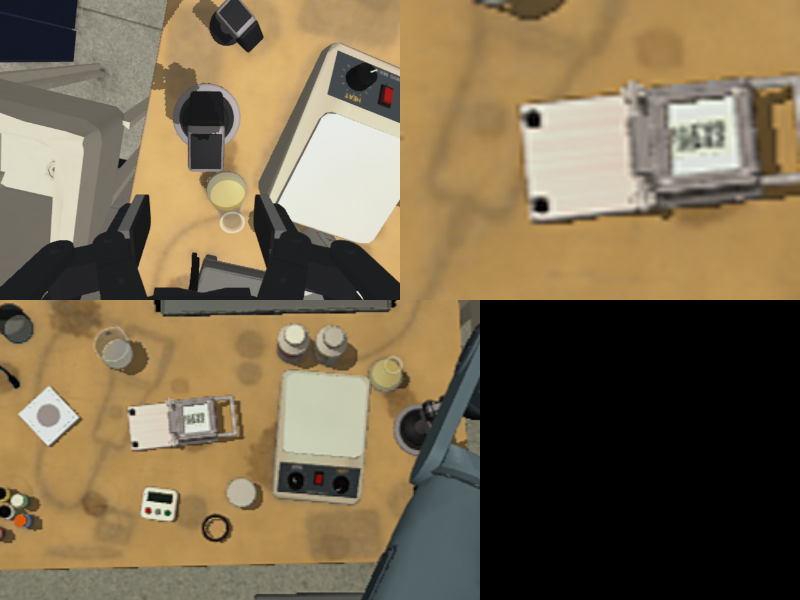

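The scanner stands upright on the pad, with its foot ringed by the pad at (207,117). The leaf is closed with the label showing at (698,140), and the timer, jar, beaker and tape are where they were. I'll hand in.

```bash
python3 -c "
from bench import ctrl
print(ctrl.hand_in())"
```

```text
the job is handed in; nothing more can be done
None
```

The job is handed in at about 20 s: the leaf is closed with the label up, the scanner was held still above the label's middle (about 8 cm by my estimate) for over 1.5 s, then stood back upright on its pad, and the bystanders look unmoved.

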